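# Pull down the gem cabinet's shutter with the hooked pole

### The job

Close the little wooden gem cabinet for the night: pick up the red-handled hooked pole, put its hook down through the brass ring on the raised blue shutter and pull the shutter fully down with it. Then unhook the pole, leaving the shutter closed, and set the pole gently down on the table, without dropping it.

Things in the scene. Friction and masses are not known exactly. Their poses are not given: they have to be found in the camera images.
- pole_grip (a point): Centre (half-way up) of the pole's handle: red bar with black ends, 110 mm long (x), 30 wide (y), 46 high (z), standing on the table; whole pole 0.15 kg. x points from handle to hook, z up. A steel rod 8 mm thick runs ahead (+x), its axis 13 mm above this point; 178 mm ahead of this point it is bent straight down into the hook. Grasp across the width.
- hook_tip (a point): Lower end of the pole's hook, an 8 mm thick finger pointing down: 178 mm ahead (+x) of the handle's centre and 22 mm below it (1 mm above the table while the pole stands there). From the tip up to the underside of the rod is 31 mm. Axes as the handle's.
- ring (a point): Centre of the brass ring on the blue shutter's front. It lies level (hole open above and below), 36 mm clear inside, 6 mm bar, centre 36 mm out from the shutter; nothing above it. 257 mm above the table with the shutter up (joint 0), 127 closed. x points into the cabinet, away from the working side, y left along the shutter, z up. The cabinet is fixed, 260 mm wide, 320 high.
- shutter (a joint): How far the blue shutter has been pulled down in its guides, in m: 0 raised, 0.13 fully closed, at its stop. It stays where it is left; pulling it down takes about 1 to 3 N, pushing it up about 5 N.

How it is judged:
By the outcome, as a careful person would: the job done as asked, in the order asked, and still so for the second after the job is handed in, with the robot touching nothing.
It also fails if it takes over 51 s, if anything falls off the work surface, if the arm or the gripper's body presses on something with over 40 N, if the wrist force passes 120 N, or if a joint passes its speed limit or range.

### The arm

A 6-joint arm with a two-finger parallel gripper is mounted at the origin on a cart in front of the work surface, level with it; the furniture and walls round the work are solid. World frame = base frame: x ahead of the robot, y to its left, z up, the work surface at z = 0. Lengths are in m, angles in rad, forces in N, time in s.
With the tool pointing down it reaches from about 0.375 to 0.975 m from the base axis. Payload 3.8 kg.
Tool frame: the origin (TCP) lies at the very end of the fingers, on their centre line; the grasp point (between the pads) lies bot.grip_point_offset behind it (bot.grip_point_offset is the distance from the TCP to the grasp point, in m); z points along the fingers, y is the line along which they close (so a half turn about z gives the same grasp; the last joint's range is limited). The gripper opens to 85 mm and grips with 20 to 120 N. Pads are 22 mm wide; open, the fingers measure 114 mm over their backs; the gripper's body (76 mm by 85 mm) begins 54 mm behind the grasp point. The pads swing forward as they close: fully open they stand 13 mm farther back than shut.
Start: joints at [1.273, 0.264, 1.604, -0, 1.274, -0.037], TCP at [0.174, 0.652, 0.231] pointing down, gripper open.
Joint ranges: [-2.63, 2.63], [-0.94, 2.18], [0.31, 2.57], [-1.31, 4.45], [0, 2.66], [-2.55, 2.55]. Speed limits (rad/s): [2.57, 2.57, 3.14, 3.14, 3.14, 3.14].

### API

Orientations are given as a rotation vector (axis times angle).
In Python, from workcell import bot, vision gives the robot as it stands.
- The arm moves only by the tool play_rows, never from a script. Its argument "rows" is a list of rows, each an object of numbers: "dx", "dy", "dz": the shift along the tool's x, y, z as a fraction of full scale; "roll": the turn about the tool's z as a fraction of full scale; "fingers": the closure, from 0 (fully open) to 1 (shut). In form: [{"dx": .., "dy": .., "dz": .., "roll": .., "fingers": ..}, ...]. A call has 1 to 20 rows; each row shifts and turns the commanded pose from where the row before left it, along the tool's axes as they then stand; what a row does not reach is not made up. Full scale, the value 1, is 0.04 m for a shift and 4 degrees for a turn. A row lasts 1/12 s, in which the tool goes at most 41.7 mm and 7.16 degrees, less where a joint would pass 70% of its speed; a pose out of reach is approached as far as the arm can. A call with a number of a shift or a turn outside -1 to 1 is refused whole. A call with a gripper value outside its range is refused whole. The fingers move at their own pace and stop on an object; "grip_force" is the grip in N (left out, the last holds). Time passes only in rows, so rows that do not move let the fingers close. It gives the time, the measured TCP pose, the force and the opening at its end, in the units of the state.
- bot.read_state(): the state, without advancing time (a new reading comes with each control period).
- vision.read_camera(name): name is "scene" or "top" or "wrist"; returns a dict with "pixels" (420x560x3 uint8, red, green, blue), "depth" (420x560 float32, m along the optical axis (not along the pixel's ray), 0 where there is no reading), "fx", "fy", "cx", "cy" (pixels), "R" (3x3) and "t" (3): a world point X has camera coordinates R X + t. Camera axes: x right, y down, z forward; pixel columns grow to the right and rows downward; lengths in m; the calibration is good to about 2 mm. The wrist camera is an equidistant fisheye: a pixel r from the principal point sees the ray r / f radians off the axis. A picture is of the moment at which its call begins.
- bot.finish_job(): hands the job in, once; it reports no verdict.
The state is a dict: "time": time; "q": joint angles; "joint_vel": joint speeds; "joint_torque": joint torques, N m; "tool_pos": TCP position; "tcp_rot": TCP orientation; "wrist_force": force on the tool from outside, world axes, zero at the start; "torque": the same for the moment, N m; "width": opening from 0.0 (shut) to 1.0 (fully open).
Only numpy, scipy, OpenCV 4.12 (cv2) and the standard library are available. Lean on these libraries where they do the work, as an engineer would, in place of code of your own. Each camera call takes 0.05 s, during which the arm holds its last target. There are 200 camera calls.

## Working session

There is one attempt and no reset: what is moved stays moved. The work goes in short steps, Python scripts to look and compute and a tool call to move; the robot and the scene stay as the last step left them, time stands still between calls to the robot, and variables do not carry over. Pictures are saved under pics/ and viewed, on a budget of 10 in all, crops included, one or two more only if the job needs it, and the job is handed in when it is done.

Besides the shell and the picture viewer there is one more tool, called after "Call:" as name(argument=value, ...) on one line, values as JSON. play_rows: Moves the arm, as the interface text tells. Its arguments: {"type":"object","properties":{"rows":{"type":"array","items":{"type":"object","properties":{"dx":{"type":"number","minimum":-1,"maximum":1},"dy":{"type":"number","minimum":-1,"maximum":1},"dz":{"type":"number","minimum":-1,"maximum":1},"roll":{"type":"number","minimum":-1,"maximum":1},"fingers":{"type":"number"}}}},"grip_force":{"type":"number"}},"required":["rows"]}

```bash
mkdir -p pics; ls
python3 - <<'E'
from workcell import bot, vision
import cv2,numpy as np
s=bot.read_state();print(s, bot.grip_point_offset)
ims=[]
for n in("scene","top"):
    c=vision.read_camera(n);np.savez(f"pics/{n}0.npz",**c)
    cv2.imwrite(f"pics/{n}0.png",c["pixels"][...,::-1]);print(n,c["fx"],c["cx"],c["R"].round(3).tolist(),c["t"])
E
```

```text
pics
{'time': 0.0, 'q': array([ 1.27310718e+00,  2.64799455e-01,  1.60538582e+00, -1.32012220e-05,
        1.27369029e+00, -3.68635728e-02]), 'joint_vel': array([ 0.00118422, -0.00070055,  0.00037262,  0.00031635,  0.00038432,
       -0.00105426]), 'joint_torque': array([ 2.26099573e-04, -5.15100288e+01, -3.67320478e+01, -4.97471956e-05,
        1.24716581e-02,  6.53225015e-05]), 'tool_pos': array([0.17383444, 0.65147152, 0.22992444]), 'tcp_rot': array([-0.40848938, -3.11454947,  0.00353882]), 'wrist_force': array([-0.05478113,  0.54806791,  0.35274248]), 'torque': array([ 0.0454263 ,  0.01674823, -0.01598746]), 'width': 0.9955523791966688} 0.0187
scene 392.42248547228394 277.2549442923981 [[0.702, -0.712, 0.001], [-0.478, -0.472, -0.74], [0.528, 0.519, -0.672]] [-0.364591    0.4081778   0.65785186]
top 529.7143631097259 280.72818773376184 [[0.005, -1.0, -0.015], [-0.992, -0.003, -0.129], [0.129, 0.016, -0.992]] [0.04131633 0.5710008  1.22673608]
```

View pics/scene0.png

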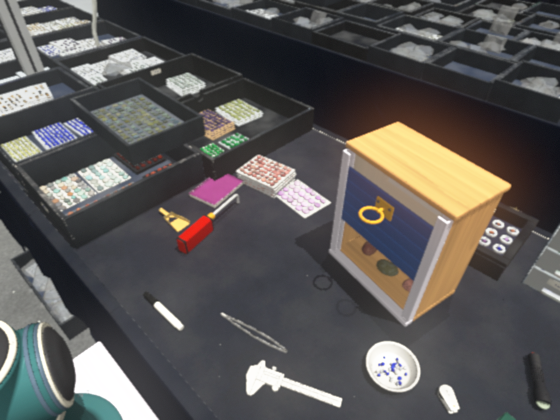

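View pics/top0.png

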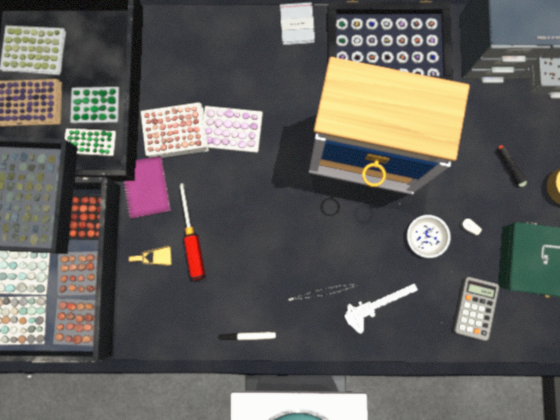

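The scene view shows the red handle at (195,235), with its hook at (238,197). The ring is at (372,214) on the blue shutter. In the top view the handle is at (194,255), the hook end at (182,186) and the ring at (374,174).

```bash
cat > h.py <<'E'
import numpy as np,cv2
def load(n): return dict(np.load(f"pics/{n}.npz"))
def ray(c,uv):
    uv=np.atleast_2d(uv).astype(float)
    d=np.c_[(uv[:,0]-c["cx"])/c["fx"],(uv[:,1]-c["cy"])/c["fy"],np.ones(len(uv))]
    return -c["R"].T@c["t"], d@c["R"]
def onz(c,uv,z):
    o,d=ray(c,uv); return o+d*((z-o[2])/d[:,2])[:,None]
def pts(c,m):
    v,u=np.nonzero(m&(c["depth"]>0)); o,d=ray(c,np.c_[u,v]); return o+d*c["depth"][v,u][:,None],np.c_[u,v]
def proj(c,X):
    p=np.atleast_2d(X)@c["R"].T+c["t"]; return np.c_[p[:,0]/p[:,2]*c["fx"]+c["cx"],p[:,1]/p[:,2]*c["fy"]+c["cy"]]
def hsv(c,lo,hi,box):
    m=cv2.inRange(cv2.cvtColor(c["pixels"],cv2.COLOR_RGB2HSV),np.array(lo),np.array(hi))>0
    b=np.zeros_like(m);x0,y0,x1,y1=box;b[y0:y1,x0:x1]=1
    return m&b
E
python3 - <<'E'
from h import *
T=load("top0");S=load("scene0")
for c,box in((T,(175,222,215,290)),(S,(165,200,225,260))):
    m=hsv(c,(0,150,90),(8,255,255),box)|hsv(c,(172,150,90),(180,255,255),box)
    P,uv=pts(c,m);print("red",m.sum(),"z pct",np.percentile(P[:,2],[5,50,95]).round(4))
    Q=P[P[:,2]>.038];r=cv2.minAreaRect((Q[:,:2]*1000).astype(np.float32));print(r,cv2.boxPoints(r).round(0).tolist())
    mean,ev=cv2.PCACompute((Q[:,:2]).astype(np.float32),None);print(mean,ev[0])
# rod: bright pixels, top
for c,box,n in((T,(172,175,200,240),"T"),(S,(205,185,250,225),"S")):
    P,uv=pts(c,(c["pixels"].min(2)>100)&hsv(c,(0,0,100),(180,90,255),box))
    k=(P[:,2]>.01)&(P[:,2]<.08);print(n,k.sum(),P[:,2].round(3)[::6])
    Z=onz(c,uv,.038);i=np.argsort(Z[:,0]);print(Z[i][::max(1,len(i)//14)].round(4).tolist())
# ring & shutter
for c,box in((T,(355,155,395,190)),(S,(350,190,400,230))):
    m=hsv(c,(18,120,120),(35,255,255),box);P,uv=pts(c,m)
    print("ring z",np.percentile(P[:,2],[5,25,50,75,95]).round(4))
    k=abs(P[:,2]-np.median(P[:,2]))<.012
    Z=onz(c,uv[k],.259);e=cv2.minEnclosingCircle((Z[:,:2]*1000).astype(np.float32));print(len(Z),e,Z.mean(0))
m=hsv(S,(100,100,30),(125,255,255),(330,150,450,290));P,uv=pts(S,m)
n=np.linalg.svd(P-np.median(P,0),full_matrices=False)[2][2];print("shutter",len(P),n,np.median(P,0),P.min(0),P.max(0))
P,uv=pts(T,T["depth"]>0);k=abs(P[:,2]-.32)<.006;k&=(uv[:,0]>300)&(uv[:,0]<480)
print("roof",cv2.minAreaRect((P[k][:,:2]*1000).astype(np.float32)))
E
```

```text
red 633 z pct [0.0191 0.0453 0.0502]
((465.606689453125, 250.0985107421875), (104.94479370117188, 30.769550323486328), 11.542560577392578) [[411.0, 255.0], [417.0, 225.0], [520.0, 246.0], [514.0, 276.0]]
[[0.4662509  0.24944818]] [0.9814305  0.19181834]
red 689 z pct [0.0083 0.0395 0.0479]
((465.92083740234375, 246.4540557861328), (104.32935333251953, 31.478015899658203), 11.460079193115234) [[412.0, 252.0], [418.0, 221.0], [520.0, 241.0], [514.0, 272.0]]
[[0.46583986 0.24421553]] [0.98099536 0.19403116]
T 152 [ 0.004  0.026  0.002  0.038  0.045  0.    -0.001  0.037  0.04   0.036
  0.04   0.042  0.042  0.036  0.039  0.037  0.038  0.001  0.042  0.038
  0.003  0.044  0.039  0.001 -0.     0.038  0.044  0.036  0.003  0.039
  0.04   0.041  0.002  0.001  0.042]
[[0.5357, 0.2645, 0.038], [0.5429, 0.2599, 0.038], [0.5501, 0.2649, 0.038], [0.5573, 0.2675, 0.038], [0.5645, 0.2701, 0.038], [0.5718, 0.2727, 0.038], [0.579, 0.2729, 0.038], [0.5863, 0.2731, 0.038], [0.5935, 0.2757, 0.038], [0.6008, 0.2784, 0.038], [0.6081, 0.281, 0.038], [0.6154, 0.2836, 0.038], [0.6227, 0.2838, 0.038], [0.63, 0.2
[... 604 characters left out ...]
.038], [0.6161, 0.2736, 0.038], [0.6231, 0.2604, 0.038], [0.6297, 0.2723, 0.038], [0.6373, 0.3029, 0.038], [0.6535, 0.2997, 0.038]]
ring z [0.0138 0.2408 0.2435 0.2459 0.2578]
213 ((626.5946044921875, -147.92654418945312), 32.43598556518555) [ 0.62343375 -0.14359137  0.259     ]
ring z [0.2296 0.2415 0.2439 0.2456 0.2564]
307 ((619.1846923828125, -151.73858642578125), 36.52859878540039) [ 0.62103708 -0.15895239  0.259     ]
shutter 1890 [-0.97844647  0.20649808 -0.00102282] [ 0.65353365 -0.18763114  0.16543078] [ 0.63675309 -0.25641068  0.12973784] [ 0.68467929 -0.04884327  0.21525726]
roof ((736.4602661132812, -169.39508056640625), (272.50848388671875, 154.20614624023438), 77.7926025390625)
```

```bash
cat >> h.py <<'E'
from scipy.spatial.transform import Rotation as Ro
from scipy.optimize import least_squares
def rel(goal,yaw,bot):
    "units to goal TCP (dx,dy,dz in fraction total) and roll so that tool -x points along yaw(rad)"
    s=bot.read_state();R=Ro.from_rotvec(s["tcp_rot"]).as_matrix()
    cur=np.arctan2(-R[1,0],-R[0,0]);dr=-np.degrees((yaw-cur+np.pi)%(2*np.pi)-np.pi)
    d=R.T@(np.array(goal)-s["tool_pos"])
    print("t",s["time"],"tcp",s["tool_pos"].round(4),"yaw",np.degrees(cur).round(2),"toolz",R[:,2].round(3),"F",s["wrist_force"].round(1),"w",round(s["width"],3))
    print("tool-frame units",(d/.04).round(3),"roll units",round(dr/4,3))
E
python3 - <<'E'
from h import *
from workcell import bot
T=load("top0");S=load("scene0")
m=hsv(S,(100,100,30),(125,255,255),(330,150,450,290));P,uv=pts(S,m);c0=np.median(P,0)
k=np.abs((P-c0)@np.array([-.978,.206,0]))<.006;P=P[k];c0=P.mean(0);n=np.linalg.svd(P-c0,full_matrices=False)[2][2];n*=-np.sign(n[0])
n[2]=0;n/=np.linalg.norm(n);print("n out",n,"yaw",np.degrees(np.arctan2(-n[1],-n[0])),c0)
print("P z bottom/top",np.percentile(P[:,2],[0.5,99.5]))
for c,box in((T,(355,155,395,190)),(S,(350,190,400,230))):
    P,uv=pts(c,hsv(c,(18,120,120),(35,255,255),box))
    out=(P-c0)@n;k=(out>.012)&(out<.07)&(P[:,2]>.22)&(P[:,2]<.27);P=P[k]
    print("z",np.percentile(P[:,2],[10,50,90]).round(4))
    l=np.array([-n[1],n[0],0]);a=(P-c0)@n;b=(P-c0)@l
    f=lambda p:np.hypot(a-p[0],b-p[1])-.021
    r=least_squares(f,[.036,b.mean()],loss="soft_l1",f_scale=.003).x
    print("ring fit out/lat",r,(c0+n*r[0]+l*r[1])[:2],"rms",np.sqrt(np.mean(f(r)**2)))
P,uv=pts(T,(T["depth"]>0));k=(P[:,2]>.29)&(uv[:,0]>330)&(uv[:,0]<450)&(uv[:,1]<150)&(uv[:,1]>80);print("roof z",np.median(P[k][:,2]))
k=(abs(uv[:,0]-270)<30)&(abs(uv[:,1]-240)<20);print("table z",np.median(P[k][:,2]))
h=np.array([.466,.2478]);yw=np.radians(11.3);g=h+.02*np.array([np.cos(yw),np.sin(yw)]);print(g)
rel([*g,.12],yw,bot)
E
```

```text
n out [-0.97831888  0.20710427  0.        ] yaw -11.952708821415658 [ 0.65576671 -0.17634761  0.16792124]
P z bottom/top [0.13202249 0.2134596 ]
z [0.2408 0.2436 0.2467]
ring fit out/lat [ 0.03909947 -0.02392652] [ 0.62247024 -0.14484218] rms 0.001899163094528065
z [0.2419 0.2439 0.2455]
ring fit out/lat [ 0.0380144  -0.02165656] [ 0.62306168 -0.14728765] rms 0.0017061882415881767
roof z 0.3202229272101891
table z 0.000994113649696926
[0.48561229 0.25171892]
t 0.1 tcp [0.1738 0.6515 0.2301] yaw -14.94 toolz [-0.001 -0.002 -1.   ] F [ 0.3 -1.3 -1.9] w 0.998
tool-frame units [-10.108  -7.642   2.766] roll units -6.56
```

Call:
play_rows(rows=[{"dx": -0.3,"dy": -0.22},{"dx": -0.59,"dy": -0.45},{"dx": -0.59,"dy": -0.45},{"dx": -0.59,"dy": -0.45},{"dx": -0.59,"dy": -0.45},{"dx": -0.59,"dy": -0.45},{"dx": -0.59,"dy": -0.45},{"dx": -0.59,"dy": -0.45},{"dx": -0.59,"dy": -0.45},{"dx": -0.59,"dy": -0.45},{"dx": -0.59,"dy": -0.45},{"dx": -0.59,"dy": -0.45},{"dx": -0.59,"dy": -0.45},{"dx": -0.59,"dy": -0.45},{"dx": -0.59,"dy": -0.45},{"dx": -0.59,"dy": -0.45},{"dx": -0.59,"dy": -0.45},{"dx": -0.3,"dy": -0.22},{},{}])

```text
validation failed for argument at $.ro...
```

Call:
play_rows(rows=[{"roll": -0.8,"dz": 0.2},{"roll": -0.8,"dz": 0.35},{"roll": -0.8,"dz": 0.35},{"roll": -0.8,"dz": 0.35},{"roll": -0.8,"dz": 0.35},{"roll": -0.8,"dz": 0.35},{"roll": -0.8,"dz": 0.2},{"roll": -0.96,"dz": 0.1},{},{}])

```text
validation failed for argument at $.ro...
```

Run:
```python
from h import *
from workcell import bot,vision
rel([.4856,.2517,.007],np.radians(11.3),bot)
for n in("top","wrist"):
    c=vision.read_camera(n);np.savez(f"pics/{n}1.npz",**c)
a=load("wrist1")["pixels"]
cv2.imwrite("pics/w1.png",a[...,::-1])
T=load("top1");
P,uv=pts(T,hsv(T,(0,150,90),(8,255,255),(175,222,215,290)));print(len(P))
W=load("wrist1");print(W["fx"],W["cx"],W["cy"],W["R"].round(3).tolist(),W["t"])
```

```text
t 0.1 tcp [0.1738 0.6515 0.2301] yaw -14.94 toolz [-0.001 -0.002 -1.   ] F [ 0.3 -1.3 -1.9] w 0.998
tool-frame units [-10.109  -7.637   5.591] roll units -6.56
613
325.19226210127806 279.8773581065408 210.02994475942745 [[0.258, 0.966, -0.002], [0.92, -0.245, 0.306], [0.296, -0.08, -0.952]] [-0.67397445 -0.03894979  0.37944837]
```

View pics/w1.png

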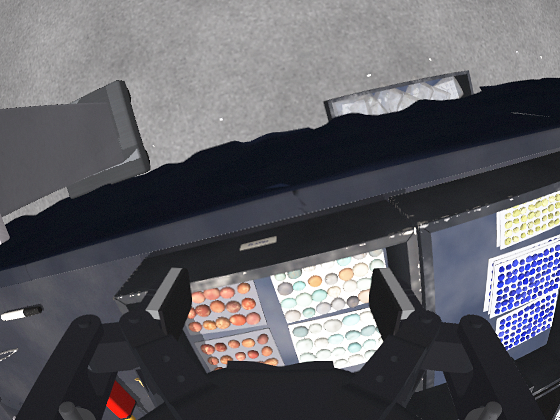

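The moves were refused, probably because every key is needed in each row. The wrist picture shows the gripper still over the trays, with the red handle at (120,400).

Call:
play_rows(rows=[{"dx": -0.3,"dy": -0.22,"dz": 0,"roll": 0,"fingers": 0},{"dx": -0.59,"dy": -0.45,"dz": 0,"roll": 0,"fingers": 0},{"dx": -0.59,"dy": -0.45,"dz": 0,"roll": 0,"fingers": 0},{"dx": -0.59,"dy": -0.45,"dz": 0,"roll": 0,"fingers": 0},{"dx": -0.59,"dy": -0.45,"dz": 0,"roll": 0,"fingers": 0},{"dx": -0.59,"dy": -0.45,"dz": 0,"roll": 0,"fingers": 0},{"dx": -0.59,"dy": -0.45,"dz": 0,"roll": 0,"fingers": 0},{"dx": -0.59,"dy": -0.45,"dz": 0,"roll": 0,"fingers": 0},{"dx": -0.59,"dy": -0.45,"dz": 0,"roll": 0,"fingers": 0},{"dx": -0.59,"dy": -0.45,"dz": 0,"roll": 0,"fingers": 0},{"dx": -0.59,"dy": -0.45,"dz": 0,"roll": 0,"fingers": 0},{"dx": -0.59,"dy": -0.45,"dz": 0,"roll": 0,"fingers": 0},{"dx": -0.59,"dy": -0.45,"dz": 0,"roll": 0,"fingers": 0},{"dx": -0.59,"dy": -0.45,"dz": 0,"roll": 0,"fingers": 0},{"dx": -0.59,"dy": -0.45,"dz": 0,"roll": 0,"fingers": 0},{"dx": -0.59,"dy": -0.45,"dz": 0,"roll": 0,"fingers": 0},{"dx": -0.59,"dy": -0.45,"dz": 0,"roll": 0,"fingers": 0},{"dx": -0.3,"dy": -0.22,"dz": 0,"roll": 0,"fingers": 0},{"dx": 0,"dy": 0,"dz": 0,"roll": 0,"fingers": 0}], grip_force=110)

```text
time: 1.78
tool_pos: [0.4849, 0.2501, 0.2312]
tcp_rot: [0.414, 3.113, -0.002]
wrist_force: [-0.4, 0.7, -0.3]
width: 1.001
```

Call:
play_rows(rows=[{"dx": 0,"dy": 0,"dz": 0.2,"roll": -0.8,"fingers": 0},{"dx": 0,"dy": 0,"dz": 0.35,"roll": -0.8,"fingers": 0},{"dx": 0,"dy": 0,"dz": 0.35,"roll": -0.8,"fingers": 0},{"dx": 0,"dy": 0,"dz": 0.35,"roll": -0.8,"fingers": 0},{"dx": 0,"dy": 0,"dz": 0.35,"roll": -0.8,"fingers": 0},{"dx": 0,"dy": 0,"dz": 0.35,"roll": -0.8,"fingers": 0},{"dx": 0,"dy": 0,"dz": 0.2,"roll": -0.8,"fingers": 0},{"dx": 0,"dy": 0,"dz": 0.1,"roll": -0.96,"fingers": 0},{"dx": 0,"dy": 0,"dz": 0,"roll": 0,"fingers": 0},{"dx": 0,"dy": 0,"dz": 0,"roll": 0,"fingers": 0}])

```text
time: 2.62
tool_pos: [0.4825, 0.2535, 0.141]
tcp_rot: [0.307, -3.126, 0.0]
wrist_force: [-0.4, 0.6, -0.0]
width: 1.001
```

Run:
```python
from h import *
from workcell import bot,vision
rel([.4856,.2517,.007],np.radians(11.3),bot)
c=vision.read_camera("wrist");np.savez("pics/wrist2.npz",**c)
cv2.imwrite("pics/w2.png",c["pixels"][...,::-1])
```

```text
t 2.6167 tcp [0.4825 0.2535 0.141 ] yaw 11.22 toolz [-0.001 -0.    -1.   ] F [-0.4  0.6 -0. ] w 1.001
tool-frame units [-0.07  -0.058  3.35 ] roll units -0.02
```

View pics/w2.png

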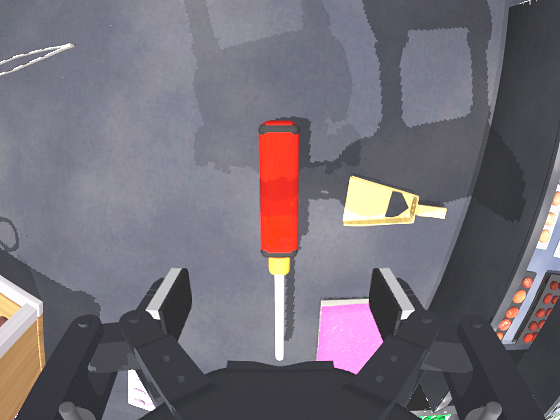

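The wrist view shows the handle centred left-right at column 279 between the fingers and parallel to them, running from row 120 to 258. I'll get its exact position from this view.

```bash
cat >> h.py <<'E'
def fray(c,uv):
    uv=np.atleast_2d(uv).astype(float);x=(uv[:,0]-c["cx"])/c["fx"];y=(uv[:,1]-c["cy"])/c["fy"];r=np.hypot(x,y)+1e-9
    d=np.c_[x/r*np.sin(r),y/r*np.sin(r),np.cos(r)]
    return -c["R"].T@c["t"], d@c["R"]
def fonz(c,uv,z):
    o,d=fray(c,uv);return o+d*((z-o[2])/d[:,2])[:,None]
E
python3 - <<'E'
from h import *
W=load("wrist2")
X=fonz(W,[[279,120],[279,258],[262,131],[297,131],[262,250],[297,250],[279,355]],.046);print(X.round(4))
print("rod",fonz(W,[[279,275],[279,359]],.040).round(4))
m=hsv(W,(0,150,120),(6,255,255),(240,110,320,265));v,u=np.nonzero(m);X=fonz(W,np.c_[u,v],.046)
r=cv2.minAreaRect((X[:,:2]*1000).astype(np.float32));print(r)
E
```

```text
[[0.413  0.2392 0.046 ]
 [0.5198 0.2603 0.046 ]
 [0.4233 0.2287 0.046 ]
 [0.4183 0.2535 0.046 ]
 [0.5155 0.2455 0.046 ]
 [0.51   0.2731 0.046 ]
 [0.6246 0.2809 0.046 ]]
rod [[0.5387 0.264  0.04  ]
 [0.6358 0.2831 0.04  ]]
((463.8560485839844, 248.93898010253906), (103.5381851196289, 28.869789123535156), 11.373632431030273)
```

Call:
play_rows(rows=[{"dx": -0.07,"dy": -0.04,"dz": 0.3,"roll": 0,"fingers": 0},{"dx": 0,"dy": 0,"dz": 0.4,"roll": 0,"fingers": 0},{"dx": 0,"dy": 0,"dz": 0.4,"roll": 0,"fingers": 0},{"dx": 0,"dy": 0,"dz": 0.4,"roll": 0,"fingers": 0},{"dx": 0,"dy": 0,"dz": 0.4,"roll": 0,"fingers": 0},{"dx": 0,"dy": 0,"dz": 0.4,"roll": 0,"fingers": 0},{"dx": 0,"dy": 0,"dz": 0.4,"roll": 0,"fingers": 0},{"dx": 0,"dy": 0,"dz": 0.3,"roll": 0,"fingers": 0},{"dx": 0,"dy": 0,"dz": 0.2,"roll": 0,"fingers": 0},{"dx": 0,"dy": 0,"dz": 0.15,"roll": 0,"fingers": 0},{"dx": 0,"dy": 0,"dz": 0,"roll": 0,"fingers": 0},{"dx": 0,"dy": 0,"dz": 0,"roll": 0,"fingers": 0}])

```text
time: 3.67
tool_pos: [0.4866, 0.2524, 0.0074]
tcp_rot: [-0.309, 3.126, 0.0]
wrist_force: [0.2, 1.1, 0.3]
width: 0.999
```

Call:
play_rows(rows=[{"dx": 0,"dy": 0,"dz": 0,"roll": 0,"fingers": 1},{"dx": 0,"dy": 0,"dz": 0,"roll": 0,"fingers": 1},{"dx": 0,"dy": 0,"dz": 0,"roll": 0,"fingers": 1},{"dx": 0,"dy": 0,"dz": 0,"roll": 0,"fingers": 1},{"dx": 0,"dy": 0,"dz": 0,"roll": 0,"fingers": 1},{"dx": 0,"dy": 0,"dz": 0,"roll": 0,"fingers": 1},{"dx": 0,"dy": 0,"dz": 0,"roll": 0,"fingers": 1},{"dx": 0,"dy": 0,"dz": 0,"roll": 0,"fingers": 1},{"dx": 0,"dy": 0,"dz": 0,"roll": 0,"fingers": 1},{"dx": 0,"dy": 0,"dz": 0,"roll": 0,"fingers": 1},{"dx": 0,"dy": 0,"dz": 0,"roll": 0,"fingers": 1},{"dx": 0,"dy": 0,"dz": 0,"roll": 0,"fingers": 1}])

```text
time: 4.67
tool_pos: [0.4871, 0.2527, 0.0081]
tcp_rot: [-0.309, 3.125, 0.001]
wrist_force: [-0.4, -0.2, 6.0]
width: 0.339
```

Run:
```python
from h import *
from workcell import bot,vision
rel([.4856,.2524,.3],np.radians(-11.95),bot)
for n in("top","scene","wrist"):
    c=vision.read_camera(n);np.savez(f"pics/{n}3.npz",**c)
W=load("wrist3")["pixels"];S=load("scene3")["pixels"]
cv2.imwrite("pics/w3.png",np.hstack([cv2.resize(W,(400,300)),cv2.resize(S[150:300,120:320],(400,300))])[...,::-1])
```

```text
t 4.6667 tcp [0.4871 0.2527 0.0081] yaw 11.3 toolz [ 0.001  0.001 -1.   ] F [-0.4 -0.2  6. ] w 0.339
tool-frame units [ 2.700e-02  2.000e-03 -7.298e+00] roll units 5.812
```

View pics/w3.png

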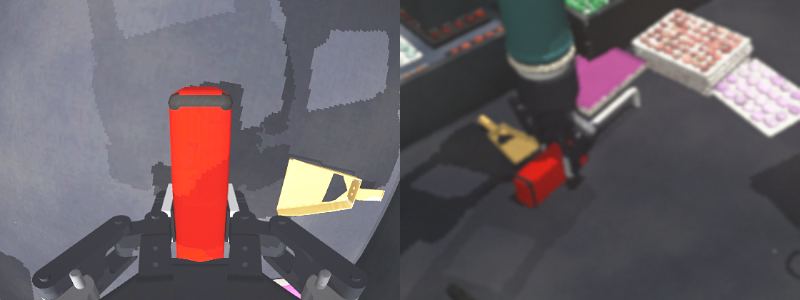

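The grip is good: width 28.8 mm, with the handle straight between the pads. Now I'll lift it.

Call:
play_rows(rows=[{"dx": 0,"dy": 0,"dz": -0.1,"roll": 0,"fingers": 1},{"dx": 0,"dy": 0,"dz": -0.2,"roll": 0,"fingers": 1},{"dx": 0,"dy": 0,"dz": -0.4,"roll": 0,"fingers": 1},{"dx": 0,"dy": 0,"dz": -0.5,"roll": 0,"fingers": 1},{"dx": 0,"dy": 0,"dz": -0.5,"roll": 0,"fingers": 1},{"dx": 0,"dy": 0,"dz": -0.5,"roll": 0,"fingers": 1},{"dx": 0,"dy": 0,"dz": -0.5,"roll": 0,"fingers": 1},{"dx": 0,"dy": 0,"dz": -0.5,"roll": 0,"fingers": 1},{"dx": 0,"dy": 0,"dz": -0.5,"roll": 0,"fingers": 1},{"dx": 0,"dy": 0,"dz": -0.5,"roll": 0,"fingers": 1},{"dx": 0,"dy": 0,"dz": -0.5,"roll": 0,"fingers": 1},{"dx": 0,"dy": 0,"dz": -0.5,"roll": 0,"fingers": 1},{"dx": 0,"dy": 0,"dz": -0.5,"roll": 0,"fingers": 1},{"dx": 0,"dy": 0,"dz": -0.5,"roll": 0,"fingers": 1},{"dx": 0,"dy": 0,"dz": -0.5,"roll": 0,"fingers": 1},{"dx": 0,"dy": 0,"dz": -0.4,"roll": 0,"fingers": 1},{"dx": 0,"dy": 0,"dz": -0.2,"roll": 0,"fingers": 1},{"dx": 0,"dy": 0,"dz": -0.1,"roll": 0,"fingers": 1},{"dx": 0,"dy": 0,"dz": 0,"roll": 0,"fingers": 1}])

```text
time: 6.4
tool_pos: [0.4863, 0.2523, 0.3037]
tcp_rot: [-0.309, 3.126, 0.0]
wrist_force: [-0.8, 0.5, -2.0]
width: 0.339
```

Call:
play_rows(rows=[{"dx": 0,"dy": 0,"dz": 0,"roll": 0.3,"fingers": 1},{"dx": 0,"dy": 0,"dz": 0,"roll": 0.6,"fingers": 1},{"dx": 0,"dy": 0,"dz": 0,"roll": 0.6,"fingers": 1},{"dx": 0,"dy": 0,"dz": 0,"roll": 0.6,"fingers": 1},{"dx": 0,"dy": 0,"dz": 0,"roll": 0.6,"fingers": 1},{"dx": 0,"dy": 0,"dz": 0,"roll": 0.6,"fingers": 1},{"dx": 0,"dy": 0,"dz": 0,"roll": 0.6,"fingers": 1},{"dx": 0,"dy": 0,"dz": 0,"roll": 0.6,"fingers": 1},{"dx": 0,"dy": 0,"dz": 0,"roll": 0.6,"fingers": 1},{"dx": 0,"dy": 0,"dz": 0,"roll": 0.5,"fingers": 1},{"dx": 0,"dy": 0,"dz": 0,"roll": 0.2,"fingers": 1},{"dx": 0,"dy": 0,"dz": 0,"roll": 0,"fingers": 1},{"dx": 0,"dy": 0,"dz": 0,"roll": 0,"fingers": 1}])

```text
time: 7.48
tool_pos: [0.4859, 0.2521, 0.3022]
tcp_rot: [-0.325, -3.123, 0.001]
wrist_force: [-0.2, -0.2, -2.0]
width: 0.339
```

Run:
```python
from h import *
from workcell import bot,vision
rel([.44,-.107,.285],np.radians(-11.95),bot)
```

```text
t 7.4833 tcp [0.4859 0.2521 0.3022] yaw -11.88 toolz [-0.002 -0.001 -1.   ] F [-0.2 -0.2 -2. ] w 0.339
tool-frame units [-0.726 -9.021  0.439] roll units 0.018
```

Call:
play_rows(rows=[{"dx": 0,"dy": -0.2,"dz": 0,"roll": 0,"fingers": 1},{"dx": -0.04,"dy": -0.4,"dz": 0.02,"roll": 0,"fingers": 1},{"dx": -0.04,"dy": -0.55,"dz": 0.02,"roll": 0,"fingers": 1},{"dx": -0.04,"dy": -0.55,"dz": 0.02,"roll": 0,"fingers": 1},{"dx": -0.04,"dy": -0.55,"dz": 0.02,"roll": 0,"fingers": 1},{"dx": -0.04,"dy": -0.55,"dz": 0.02,"roll": 0,"fingers": 1},{"dx": -0.04,"dy": -0.55,"dz": 0.02,"roll": 0,"fingers": 1},{"dx": -0.04,"dy": -0.55,"dz": 0.02,"roll": 0,"fingers": 1},{"dx": -0.04,"dy": -0.55,"dz": 0.02,"roll": 0,"fingers": 1},{"dx": -0.04,"dy": -0.55,"dz": 0.02,"roll": 0,"fingers": 1},{"dx": -0.04,"dy": -0.55,"dz": 0.02,"roll": 0,"fingers": 1},{"dx": -0.04,"dy": -0.55,"dz": 0.02,"roll": 0,"fingers": 1},{"dx": -0.04,"dy": -0.55,"dz": 0.02,"roll": 0,"fingers": 1},{"dx": -0.04,"dy": -0.55,"dz": 0.02,"roll": 0,"fingers": 1},{"dx": -0.04,"dy": -0.55,"dz": 0.02,"roll": 0,"fingers": 1},{"dx": -0.04,"dy": -0.55,"dz": 0.02,"roll": 0,"fingers": 1},{"dx": -0.04,"dy": -0.45,"dz": 0.02,"roll": 0,"fingers": 1},{"dx": -0.04,"dy": -0.22,"dz": 0.02,"roll": 0,"fingers": 1},{"dx": -0.04,"dy": -0.05,"dz": 0.02,"roll": 0,"fingers": 1},{"dx": 0,"dy": 0,"dz": 0,"roll": 0,"fingers": 1}])

```text
time: 9.15
tool_pos: [0.44, -0.1069, 0.2887]
tcp_rot: [-0.328, -3.124, -0.001]
wrist_force: [-0.2, -0.7, -0.8]
width: 0.344
```

Run:
```python
from h import *
from workcell import bot,vision
rel([.4699,-.1136,.285],np.radians(-11.95),bot)
for n in("top","scene"):
    c=vision.read_camera(n);np.savez(f"pics/{n}4.npz",**c)
S=load("scene4")["pixels"];T=load("top4")["pixels"]
cv2.imwrite("pics/v4.png",np.hstack([cv2.resize(S[130:290,300:460],(400,400),interpolation=cv2.INTER_CUBIC),cv2.resize(T[120:280,300:460],(400,400),interpolation=cv2.INTER_CUBIC)])[...,::-1])
```

```text
t 9.15 tcp [ 0.44   -0.1069  0.2887] yaw -11.98 toolz [-0.  0. -1.] F [-0.2 -0.7 -0.8] w 0.344
tool-frame units [-0.765 -0.009  0.092] roll units -0.007
```

View pics/v4.png

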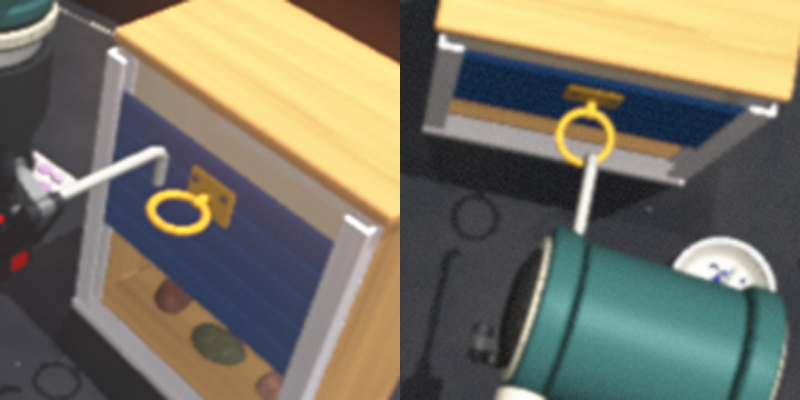

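The hook is raised in front of the ring. The crop shows the hook tip near (160,183) in the scene half and the rod end near (592,155) in the top half. The ring is at (180,212) and (585,135).

Run:
```python
from h import *
T=load("top4");S=load("scene4")
print("top rod end (expect outer ~.597,-.140)",onz(T,[[376.8,182]],.318).round(4))
print("scene tip (expect .593,-.139)",onz(S,[[364,203.2]],.282).round(4), "proj expected",proj(S,[[.593,-.139,.282],[.593,-.139,.317]]).round(1),proj(T,[[.593,-.139,.318],[.597,-.140,.318]]).round(1))
print("ring proj",proj(S,[[.623,-.146,.2425]]).round(1),proj(T,[[.623,-.146,.2425]]).round(1))
# tip via two views: triangulate rod end
oT,dT=ray(T,[[376.8,184]]);oS,dS=ray(S,[[363.2,191]])
A=np.c_[dT[0],-dS[0]];s=np.linalg.lstsq(A,oS-oT,rcond=None)[0];print("tri",(oT+dT[0]*s[0]).round(4),(oS+dS[0]*s[1]).round(4))
```

```text
top rod end (expect outer ~.597,-.140) [[ 0.5925 -0.1393  0.318 ]]
scene tip (expect .593,-.139) [[ 0.5998 -0.1411  0.282 ]] proj expected [[360.8 204.4]
 [363.7 189.2]] [[376.6 181.7]
 [377.1 179.6]]
ring proj [[370.2 214.5]] [[373.7 174.1]]
tri [ 0.5892 -0.1397  0.3154] [ 0.5898 -0.1404  0.3157]
```

Call:
play_rows(rows=[{"dx": -0.15,"dy": 0,"dz": 0,"roll": 0,"fingers": 1},{"dx": -0.25,"dy": 0,"dz": 0,"roll": 0,"fingers": 1},{"dx": -0.25,"dy": 0,"dz": 0,"roll": 0,"fingers": 1},{"dx": -0.15,"dy": 0,"dz": 0,"roll": 0,"fingers": 1},{"dx": 0,"dy": 0,"dz": 0,"roll": 0,"fingers": 1},{"dx": 0,"dy": 0,"dz": 0.1,"roll": 0,"fingers": 1},{"dx": 0,"dy": 0,"dz": 0.2,"roll": 0,"fingers": 1},{"dx": 0,"dy": 0,"dz": 0.2,"roll": 0,"fingers": 1},{"dx": 0,"dy": 0,"dz": 0.2,"roll": 0,"fingers": 1},{"dx": 0,"dy": 0,"dz": 0.2,"roll": 0,"fingers": 1},{"dx": 0,"dy": 0,"dz": 0.2,"roll": 0,"fingers": 1},{"dx": 0,"dy": 0,"dz": 0.15,"roll": 0,"fingers": 1},{"dx": 0,"dy": 0,"dz": 0.1,"roll": 0,"fingers": 1},{"dx": 0,"dy": 0,"dz": 0,"roll": 0,"fingers": 1}])

```text
time: 10.42
tool_pos: [0.4707, -0.1131, 0.2335]
tcp_rot: [-0.326, -3.123, -0.001]
wrist_force: [-0.8, -0.2, -2.4]
width: 0.335
```

Run:
```python
from h import *
from workcell import bot,vision
rel([.4699,-.1136,.235],np.radians(-11.95),bot)
for n in("top","scene"):
    c=vision.read_camera(n);np.savez(f"pics/{n}5.npz",**c)
S=load("scene5")["pixels"];T=load("top5")["pixels"]
cv2.imwrite("pics/v5.png",np.hstack([cv2.resize(S[170:270,330:430],(400,400),interpolation=cv2.INTER_CUBIC),cv2.resize(T[130:230,320:420],(400,400),interpolation=cv2.INTER_CUBIC)])[...,::-1])
```

```text
t 10.4167 tcp [ 0.4707 -0.1131  0.2335] yaw -11.9 toolz [-0.002  0.001 -1.   ] F [-0.8 -0.2 -2.4] w 0.335
tool-frame units [ 0.016 -0.017 -0.037] roll units 0.012
```

View pics/v5.png

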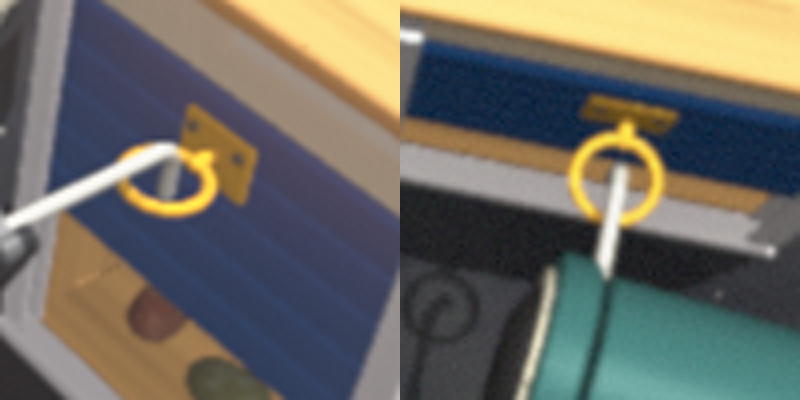

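The hook is inside the ring in both halves, at (165,175) and (620,170). Now I'll pull down.

Call:
play_rows(rows=[{"dx": 0,"dy": 0,"dz": 0.1,"roll": 0,"fingers": 1},{"dx": 0,"dy": 0,"dz": 0.1,"roll": 0,"fingers": 1},{"dx": 0,"dy": 0,"dz": 0.1,"roll": 0,"fingers": 1},{"dx": 0,"dy": 0,"dz": 0.1,"roll": 0,"fingers": 1},{"dx": 0,"dy": 0,"dz": 0.1,"roll": 0,"fingers": 1},{"dx": 0,"dy": 0,"dz": 0.1,"roll": 0,"fingers": 1},{"dx": 0,"dy": 0,"dz": 0.1,"roll": 0,"fingers": 1},{"dx": 0,"dy": 0,"dz": 0.1,"roll": 0,"fingers": 1},{"dx": 0,"dy": 0,"dz": 0.1,"roll": 0,"fingers": 1},{"dx": 0,"dy": 0,"dz": 0.1,"roll": 0,"fingers": 1},{"dx": 0,"dy": 0,"dz": 0.1,"roll": 0,"fingers": 1},{"dx": 0,"dy": 0,"dz": 0.1,"roll": 0,"fingers": 1}])

```text
time: 11.52
tool_pos: [0.4715, -0.1133, 0.1865]
tcp_rot: [0.326, 3.124, -0.0]
wrist_force: [-0.4, 0.2, -0.7]
width: 0.338
```

Run:
```python
from h import *
from workcell import bot,vision
rel([.4699,-.1136,.106],np.radians(-11.95),bot)
for n in("top","scene"):
    c=vision.read_camera(n);np.savez(f"pics/{n}6.npz",**c)
S=load("scene6");T=load("top6")
n=np.array([-.9783,.2071,0]);c0=np.array([.6558,-.1763,.168])
for c,box in((T,(355,150,395,215)),(S,(340,190,400,280))):
    P,uv=pts(c,hsv(c,(20,140,140),(35,255,255),box));o=(P-c0)@n;k=(o>.025)&(o<.07)&(P[:,2]>.1);print("ring z",k.sum(),np.percentile(P[k][:,2],[10,50,90]).round(4))
cv2.imwrite("pics/v6.png",np.hstack([cv2.resize(S["pixels"][170:300,310:440],(400,400),interpolation=cv2.INTER_CUBIC),cv2.resize(T["pixels"][130:230,320:420],(400,400),interpolation=cv2.INTER_CUBIC)])[...,::-1])
```

```text
t 11.5167 tcp [ 0.4715 -0.1133  0.1865] yaw -11.9 toolz [ 0. -0. -1.] F [-0.4  0.2 -0.7] w 0.338
tool-frame units [ 0.038 -0.016  2.013] roll units 0.012
ring z 103 [0.208  0.2108 0.2135]
ring z 76 [0.2082 0.2099 0.2114]
```

View pics/v6.png

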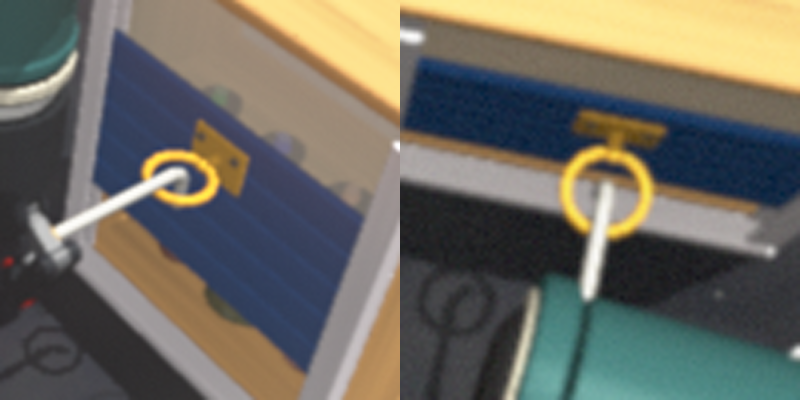

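Shutter coming down: ring z is 0.210 and the hook is still inside the ring in both halves.

Call:
play_rows(rows=[{"dx": 0,"dy": 0,"dz": 0.1,"roll": 0,"fingers": 1},{"dx": 0,"dy": 0,"dz": 0.1,"roll": 0,"fingers": 1},{"dx": 0,"dy": 0,"dz": 0.1,"roll": 0,"fingers": 1},{"dx": 0,"dy": 0,"dz": 0.1,"roll": 0,"fingers": 1},{"dx": 0,"dy": 0,"dz": 0.1,"roll": 0,"fingers": 1},{"dx": 0,"dy": 0,"dz": 0.1,"roll": 0,"fingers": 1},{"dx": 0,"dy": 0,"dz": 0.1,"roll": 0,"fingers": 1},{"dx": 0,"dy": 0,"dz": 0.1,"roll": 0,"fingers": 1},{"dx": 0,"dy": 0,"dz": 0.1,"roll": 0,"fingers": 1},{"dx": 0,"dy": 0,"dz": 0.1,"roll": 0,"fingers": 1},{"dx": 0,"dy": 0,"dz": 0.1,"roll": 0,"fingers": 1},{"dx": 0,"dy": 0,"dz": 0.1,"roll": 0,"fingers": 1},{"dx": 0,"dy": 0,"dz": 0.1,"roll": 0,"fingers": 1},{"dx": 0,"dy": 0,"dz": 0.1,"roll": 0,"fingers": 1},{"dx": 0,"dy": 0,"dz": 0.1,"roll": 0,"fingers": 1},{"dx": 0,"dy": 0,"dz": 0.1,"roll": 0,"fingers": 1},{"dx": 0,"dy": 0,"dz": 0.1,"roll": 0,"fingers": 1},{"dx": 0,"dy": 0,"dz": 0.1,"roll": 0,"fingers": 1},{"dx": 0,"dy": 0,"dz": 0,"roll": 0,"fingers": 1}])

```text
time: 13.2
tool_pos: [0.4705, -0.113, 0.1137]
tcp_rot: [-0.326, -3.123, -0.001]
wrist_force: [0.7, 0.4, -0.3]
width: 0.337
```

Call:
play_rows(rows=[{"dx": 0,"dy": 0,"dz": 0.05,"roll": 0,"fingers": 1},{"dx": 0,"dy": 0,"dz": 0.05,"roll": 0,"fingers": 1},{"dx": 0,"dy": 0,"dz": 0.05,"roll": 0,"fingers": 1},{"dx": 0,"dy": 0,"dz": 0.03,"roll": 0,"fingers": 1},{"dx": 0,"dy": 0,"dz": 0,"roll": 0,"fingers": 1}])

```text
time: 13.62
tool_pos: [0.471, -0.1132, 0.1072]
tcp_rot: [-0.326, -3.124, -0.0]
wrist_force: [0.2, 0.3, -1.9]
width: 0.337
```

```bash
cat > r.py <<'E'
from h import *
from workcell import bot,vision
import sys
k0=sys.argv[1]
rel([.4699,-.1136,.106],np.radians(-11.95),bot)
print(bot.read_state()["torque"])
for n in("top","scene"):
    c=vision.read_camera(n);np.savez(f"pics/{n}{k0}.npz",**c)
S=load("scene"+k0);T=load("top"+k0)
n=np.array([-.9783,.2071,0]);c0=np.array([.6558,-.1763,.168])
for c,box in((T,(350,150,395,235)),(S,(340,190,400,300))):
    P,uv=pts(c,hsv(c,(20,140,140),(35,255,255),box));o=(P-c0)@n;k=(o>.025)&(o<.07)&(P[:,2]>.08)&(P[:,2]<.26);print("ring z",k.sum(),np.percentile(P[k][:,2],[10,50,90]).round(4))
E
python3 r.py 7
```

```text
t 13.6167 tcp [ 0.471  -0.1132  0.1072] yaw -11.9 toolz [-0.001  0.    -1.   ] F [ 0.2  0.3 -1.9] w 0.337
tool-frame units [ 0.025 -0.017  0.031] roll units 0.012
[-0.00126327 -0.06627999  0.03337758]
ring z 80 [0.1278 0.131  0.1339]
ring z 60 [0.1298 0.1313 0.1329]
```

Call:
play_rows(rows=[{"dx": 0,"dy": 0,"dz": 0.03,"roll": 0,"fingers": 1},{"dx": 0,"dy": 0,"dz": 0.03,"roll": 0,"fingers": 1},{"dx": 0,"dy": 0,"dz": 0.03,"roll": 0,"fingers": 1},{"dx": 0,"dy": 0,"dz": 0,"roll": 0,"fingers": 1},{"dx": 0,"dy": 0,"dz": 0,"roll": 0,"fingers": 1}])

```text
time: 14.13
tool_pos: [0.4717, -0.1133, 0.1046]
tcp_rot: [0.326, 3.124, -0.0]
wrist_force: [-3.2, 0.5, 3.4]
width: 0.34
```

```bash
python3 r.py 8
```

```text
t 14.1333 tcp [ 0.4717 -0.1133  0.1046] yaw -11.9 toolz [ 0.001 -0.    -1.   ] F [-3.2  0.5  3.4] w 0.34
tool-frame units [ 0.042 -0.015 -0.035] roll units 0.012
[-0.04377677 -0.26109516 -0.01889545]
ring z 78 [0.1263 0.1296 0.1335]
ring z 61 [0.1288 0.1302 0.1316]
```

Call:
play_rows(rows=[{"dx": 0,"dy": 0,"dz": 0.03,"roll": 0,"fingers": 1},{"dx": 0,"dy": 0,"dz": 0.03,"roll": 0,"fingers": 1},{"dx": 0,"dy": 0,"dz": 0,"roll": 0,"fingers": 1},{"dx": 0,"dy": 0,"dz": 0,"roll": 0,"fingers": 1}])

```text
time: 14.57
tool_pos: [0.4722, -0.1134, 0.1021]
tcp_rot: [0.326, 3.123, -0.0]
wrist_force: [-1.9, 0.1, 4.2]
width: 0.337
```

```bash
python3 r.py 9
```

```text
t 14.5667 tcp [ 0.4722 -0.1134  0.1021] yaw -11.9 toolz [ 0.002 -0.    -1.   ] F [-1.9  0.1  4.2] w 0.337
tool-frame units [ 0.054 -0.015 -0.098] roll units 0.012
[-0.03266925 -0.20797535  0.02483859]
ring z 79 [0.1264 0.1293 0.1322]
ring z 60 [0.1285 0.1303 0.1319]
```

The ring has stopped moving with force rising, so the shutter is at its stop. The visible ring top is about 0.130, which puts the ring centre at 0.127. Next I'll unhook upward, slowly.

Call:
play_rows(rows=[{"dx": 0,"dy": 0,"dz": -0.05,"roll": 0,"fingers": 1},{"dx": 0,"dy": 0,"dz": -0.1,"roll": 0,"fingers": 1},{"dx": 0,"dy": 0,"dz": -0.1,"roll": 0,"fingers": 1},{"dx": 0,"dy": 0,"dz": 0,"roll": 0,"fingers": 1}])

```text
time: 15.0
tool_pos: [0.4713, -0.1132, 0.1119]
tcp_rot: [-0.326, -3.124, 0.0]
wrist_force: [0.1, -0.4, -1.4]
width: 0.335
```

```bash
python3 r.py 10
python3 - <<'E'
from h import *
S=load("scene10")["pixels"];T=load("top10")["pixels"]
cv2.imwrite("pics/v10.png",np.hstack([cv2.resize(S[190:300,310:420],(400,400),interpolation=cv2.INTER_CUBIC),cv2.resize(T[150:250,320:420],(400,400),interpolation=cv2.INTER_CUBIC)])[...,::-1])
E
```

```text
t 15.0 tcp [ 0.4713 -0.1132  0.1119] yaw -11.9 toolz [-0.  0. -1.] F [ 0.1 -0.4 -1.4] w 0.335
tool-frame units [ 0.033 -0.016  0.148] roll units 0.012
[ 0.03215658 -0.02491309 -0.00109348]
ring z 76 [0.127  0.1299 0.1329]
ring z 52 [0.1283 0.1301 0.1318]
```

View pics/v10.png

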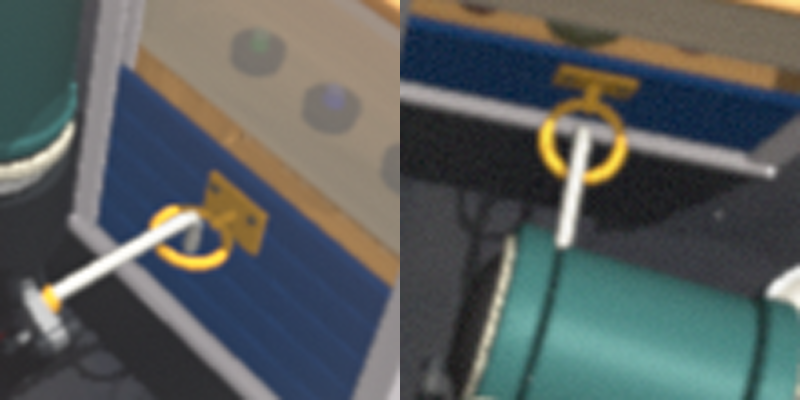

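The shutter is fully down to the sill. The hook is still inside the ring, at (193,235) and (583,140), and is now off the contact. I'll lift it out and back away.

Call:
play_rows(rows=[{"dx": 0,"dy": 0,"dz": -0.1,"roll": 0,"fingers": 1},{"dx": 0,"dy": 0,"dz": -0.15,"roll": 0,"fingers": 1},{"dx": 0,"dy": 0,"dz": -0.15,"roll": 0,"fingers": 1},{"dx": 0,"dy": 0,"dz": -0.15,"roll": 0,"fingers": 1},{"dx": 0,"dy": 0,"dz": -0.15,"roll": 0,"fingers": 1},{"dx": 0,"dy": 0,"dz": -0.15,"roll": 0,"fingers": 1},{"dx": 0,"dy": 0,"dz": -0.2,"roll": 0,"fingers": 1},{"dx": 0,"dy": 0,"dz": -0.2,"roll": 0,"fingers": 1},{"dx": 0,"dy": 0,"dz": -0.2,"roll": 0,"fingers": 1},{"dx": 0,"dy": 0,"dz": -0.15,"roll": 0,"fingers": 1},{"dx": 0,"dy": 0,"dz": 0,"roll": 0,"fingers": 1},{"dx": 0,"dy": 0,"dz": 0,"roll": 0,"fingers": 1}])

```text
time: 16.1
tool_pos: [0.4718, -0.1134, 0.1763]
tcp_rot: [0.326, 3.123, -0.0]
wrist_force: [-0.6, 0.5, -2.4]
width: 0.336
```

```bash
python3 r.py 11
```

```text
t 16.1 tcp [ 0.4718 -0.1134  0.1763] yaw -11.9 toolz [ 0.001 -0.    -1.   ] F [-0.6  0.5 -2.4] w 0.336
tool-frame units [ 0.048 -0.015  1.758] roll units 0.012
[-0.01957879 -0.01498546 -0.00096522]
ring z 74 [0.1264 0.1298 0.1318]
ring z 62 [0.1293 0.1302 0.1318]
```

The hook is out and the shutter hasn't moved. I'll back off, go sideways to clear table and begin lowering.

Call:
play_rows(rows=[{"dx": 0.2,"dy": 0,"dz": 0,"roll": 0,"fingers": 1},{"dx": 0.4,"dy": 0,"dz": 0,"roll": 0,"fingers": 1},{"dx": 0.3,"dy": 0.1,"dz": 0,"roll": 0,"fingers": 1},{"dx": 0.1,"dy": 0.3,"dz": 0,"roll": 0,"fingers": 1},{"dx": 0,"dy": 0.4,"dz": 0,"roll": 0,"fingers": 1},{"dx": 0,"dy": 0.4,"dz": 0,"roll": 0,"fingers": 1},{"dx": 0,"dy": 0.4,"dz": 0,"roll": 0,"fingers": 1},{"dx": 0,"dy": 0.4,"dz": 0,"roll": 0,"fingers": 1},{"dx": 0,"dy": 0.4,"dz": 0,"roll": 0,"fingers": 1},{"dx": 0,"dy": 0.4,"dz": 0,"roll": 0,"fingers": 1},{"dx": 0,"dy": 0.4,"dz": 0,"roll": 0,"fingers": 1},{"dx": 0,"dy": 0.4,"dz": 0,"roll": 0,"fingers": 1},{"dx": 0,"dy": 0.4,"dz": 0,"roll": 0,"fingers": 1},{"dx": 0,"dy": 0.4,"dz": 0,"roll": 0,"fingers": 1},{"dx": 0,"dy": 0.4,"dz": 0,"roll": 0,"fingers": 1},{"dx": 0,"dy": 0.4,"dz": 0,"roll": 0,"fingers": 1},{"dx": 0,"dy": 0.25,"dz": 0,"roll": 0,"fingers": 1},{"dx": 0,"dy": 0.1,"dz": 0,"roll": 0,"fingers": 1},{"dx": 0,"dy": 0,"dz": 0,"roll": 0,"fingers": 1}])

```text
time: 17.78
tool_pos: [0.4777, 0.1126, 0.1753]
tcp_rot: [-0.324, -3.124, 0.001]
wrist_force: [-0.1, -0.7, -2.5]
width: 0.334
```

Call:
play_rows(rows=[{"dx": 0,"dy": 0,"dz": 0.2,"roll": 0,"fingers": 1},{"dx": 0,"dy": 0,"dz": 0.4,"roll": 0,"fingers": 1},{"dx": 0,"dy": 0,"dz": 0.4,"roll": 0,"fingers": 1},{"dx": 0,"dy": 0,"dz": 0.4,"roll": 0,"fingers": 1},{"dx": 0,"dy": 0,"dz": 0.4,"roll": 0,"fingers": 1},{"dx": 0,"dy": 0,"dz": 0.4,"roll": 0,"fingers": 1},{"dx": 0,"dy": 0,"dz": 0.4,"roll": 0,"fingers": 1},{"dx": 0,"dy": 0,"dz": 0.4,"roll": 0,"fingers": 1},{"dx": 0,"dy": 0,"dz": 0.3,"roll": 0,"fingers": 1},{"dx": 0,"dy": 0,"dz": 0.2,"roll": 0,"fingers": 1},{"dx": 0,"dy": 0,"dz": 0,"roll": 0,"fingers": 1},{"dx": 0,"dy": 0,"dz": 0,"roll": 0,"fingers": 1}])

```text
time: 18.78
tool_pos: [0.4775, 0.1116, 0.0352]
tcp_rot: [-0.327, -3.123, 0.001]
wrist_force: [0.7, -0.2, -0.8]
width: 0.335
```

```bash
python3 r.py 12
python3 - <<'E'
from h import *
S=load("scene12")["pixels"]
cv2.imwrite("pics/v12.png",cv2.resize(S[160:340,150:390],(800,600),interpolation=cv2.INTER_CUBIC)[...,::-1])
E
```

```text
t 18.7833 tcp [0.4775 0.1116 0.0352] yaw -11.94 toolz [-0.001 -0.    -1.   ] F [ 0.7 -0.2 -0.8] w 0.335
tool-frame units [-0.976 -5.549 -1.768] roll units 0.003
[-0.00706397 -0.01943216 -0.01490177]
ring z 93 [0.1265 0.1297 0.1323]
ring z 70 [0.1286 0.1303 0.1317]
```

View pics/v12.png

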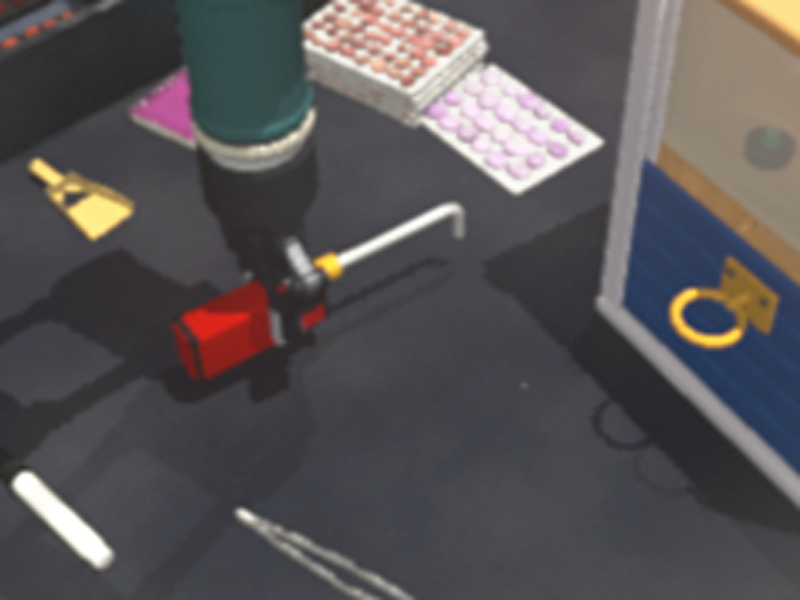

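The pole hangs nearly level over clear table, with the handle at (240,320) and the hook at (458,230). Now I'll lower it slowly.

Call:
play_rows(rows=[{"dx": 0,"dy": 0,"dz": 0.1,"roll": 0,"fingers": 1},{"dx": 0,"dy": 0,"dz": 0.1,"roll": 0,"fingers": 1},{"dx": 0,"dy": 0,"dz": 0.1,"roll": 0,"fingers": 1},{"dx": 0,"dy": 0,"dz": 0.1,"roll": 0,"fingers": 1},{"dx": 0,"dy": 0,"dz": 0.1,"roll": 0,"fingers": 1},{"dx": 0,"dy": 0,"dz": 0.05,"roll": 0,"fingers": 1},{"dx": 0,"dy": 0,"dz": 0.03,"roll": 0,"fingers": 1},{"dx": 0,"dy": 0,"dz": 0,"roll": 0,"fingers": 1},{"dx": 0,"dy": 0,"dz": 0,"roll": 0,"fingers": 1}])

```text
time: 19.63
tool_pos: [0.4781, 0.1122, 0.0124]
tcp_rot: [-0.326, -3.125, 0.0]
wrist_force: [-0.4, 0.1, -1.9]
width: 0.336
```

Call:
play_rows(rows=[{"dx": 0,"dy": 0,"dz": 0.025,"roll": 0,"fingers": 1},{"dx": 0,"dy": 0,"dz": 0.025,"roll": 0,"fingers": 1},{"dx": 0,"dy": 0,"dz": 0,"roll": 0,"fingers": 1}])

```text
time: 19.88
tool_pos: [0.4781, 0.1122, 0.0105]
tcp_rot: [0.326, 3.125, 0.0]
wrist_force: [0.5, -0.0, -2.1]
width: 0.336
```

Call:
play_rows(rows=[{"dx": 0,"dy": 0,"dz": 0.02,"roll": 0,"fingers": 1},{"dx": 0,"dy": 0,"dz": 0.02,"roll": 0,"fingers": 1},{"dx": 0,"dy": 0,"dz": 0,"roll": 0,"fingers": 1},{"dx": 0,"dy": 0,"dz": 0,"roll": 0,"fingers": 1}])

```text
time: 20.22
tool_pos: [0.4781, 0.1122, 0.0089]
tcp_rot: [0.326, 3.125, 0.0]
wrist_force: [0.1, 0.6, -2.2]
width: 0.34
```

Call:
play_rows(rows=[{"dx": 0,"dy": 0,"dz": 0.02,"roll": 0,"fingers": 1},{"dx": 0,"dy": 0,"dz": 0.01,"roll": 0,"fingers": 1},{"dx": 0,"dy": 0,"dz": 0,"roll": 0,"fingers": 1},{"dx": 0,"dy": 0,"dz": 0,"roll": 0,"fingers": 1}])

```text
time: 20.55
tool_pos: [0.4783, 0.1122, 0.0084]
tcp_rot: [-0.325, -3.125, 0.0]
wrist_force: [-1.7, -1.0, 5.3]
width: 0.334
```

Run:
```python
from h import *
from workcell import bot,vision
c=vision.read_camera("scene");np.savez("pics/scene13.npz",**c);s=bot.read_state();print(s["tool_pos"],s["wrist_force"],s["torque"])
# rear bottom of handle: lowest red depth points vs along-axis height of rod
P,uv=pts(c,hsv(c,(0,150,60),(8,255,255),(170,200,260,290)));ax=np.array([.978,-.207,0]);a=(P-s["tool_pos"])@ax
for lo in(-80,-60,-40):
    k=(a>lo/1e3)&(a<lo/1e3+.02);print(lo,k.sum(),np.percentile(P[k][:,2],[2,98]).round(4) if k.any() else "")
```

```text
[0.47827446 0.11221112 0.00843855] [-0.70258052 -0.04369085  5.36900235] [-0.08183722  0.73798153  0.06450298]
-80 96 [0.001  0.0479]
-60 167 [0.0068 0.0484]
-40 161 [0.0082 0.0491]
```

Contact felt, about 7 N on the table. I'll press a little more to level the pole, then open slowly.

Call:
play_rows(rows=[{"dx": 0,"dy": 0,"dz": 0.015,"roll": 0,"fingers": 1},{"dx": 0,"dy": 0,"dz": 0,"roll": 0,"fingers": 1},{"dx": 0,"dy": 0,"dz": 0,"roll": 0,"fingers": 0.6},{"dx": 0,"dy": 0,"dz": 0,"roll": 0,"fingers": 0.55},{"dx": 0,"dy": 0,"dz": 0,"roll": 0,"fingers": 0.45},{"dx": 0,"dy": 0,"dz": 0,"roll": 0,"fingers": 0.3},{"dx": 0,"dy": 0,"dz": 0,"roll": 0,"fingers": 0.15},{"dx": 0,"dy": 0,"dz": 0,"roll": 0,"fingers": 0},{"dx": 0,"dy": 0,"dz": 0,"roll": 0,"fingers": 0},{"dx": 0,"dy": 0,"dz": 0,"roll": 0,"fingers": 0},{"dx": 0,"dy": 0,"dz": 0,"roll": 0,"fingers": 0},{"dx": 0,"dy": 0,"dz": 0,"roll": 0,"fingers": 0}])

```text
time: 21.6
tool_pos: [0.478, 0.1122, 0.0071]
tcp_rot: [-0.326, -3.125, 0.0]
wrist_force: [-0.3, 0.1, -0.7]
width: 0.998
```

Call:
play_rows(rows=[{"dx": 0,"dy": 0,"dz": -0.1,"roll": 0,"fingers": 0},{"dx": 0,"dy": 0,"dz": -0.2,"roll": 0,"fingers": 0},{"dx": 0,"dy": 0,"dz": -0.4,"roll": 0,"fingers": 0},{"dx": 0,"dy": 0,"dz": -0.4,"roll": 0,"fingers": 0},{"dx": 0,"dy": 0,"dz": -0.4,"roll": 0,"fingers": 0},{"dx": 0,"dy": 0,"dz": -0.4,"roll": 0,"fingers": 0},{"dx": 0,"dy": 0,"dz": -0.4,"roll": 0,"fingers": 0},{"dx": 0,"dy": 0,"dz": -0.4,"roll": 0,"fingers": 0},{"dx": 0,"dy": 0,"dz": -0.4,"roll": 0,"fingers": 0},{"dx": 0,"dy": 0,"dz": -0.4,"roll": 0,"fingers": 0},{"dx": 0,"dy": 0,"dz": -0.2,"roll": 0,"fingers": 0},{"dx": 0,"dy": 0,"dz": 0,"roll": 0,"fingers": 0},{"dx": 0,"dy": 0,"dz": 0,"roll": 0,"fingers": 0}])

```text
time: 22.68
tool_pos: [0.4783, 0.1123, 0.1556]
tcp_rot: [0.326, 3.123, 0.001]
wrist_force: [-0.5, 0.3, 0.1]
width: 0.998
```

```bash
python3 r.py 14
python3 - <<'E'
from h import *
S=load("scene14")["pixels"]
cv2.imwrite("pics/v14.png",cv2.resize(S[140:350,130:410],(800,600),interpolation=cv2.INTER_CUBIC)[...,::-1])
E
```

```text
t 22.6833 tcp [0.4783 0.1123 0.1556] yaw -11.9 toolz [ 0.001  0.    -1.   ] F [-0.5  0.3  0.1] w 0.998
tool-frame units [-0.957 -5.57   1.239] roll units 0.012
[ 0.01445941 -0.02010977 -0.00026633]
ring z 93 [0.1265 0.1298 0.1332]
ring z 69 [0.1287 0.1303 0.132 ]
```

View pics/v14.png

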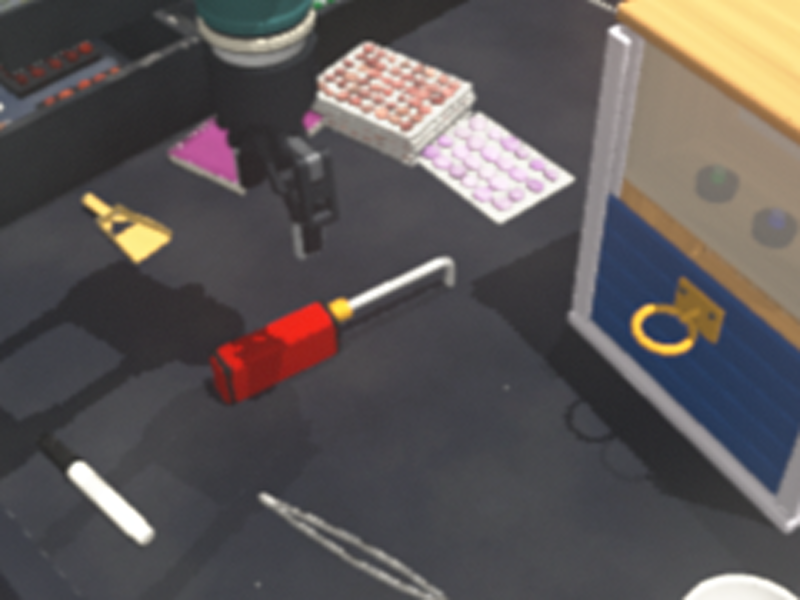

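The pole stands upright on the table with its handle at (275,350) and hook at (450,270). The shutter is down and the gripper is clear, so I'm handing in.

```bash
python3 -c "
from workcell import bot
print(bot.finish_job())"
```

```text
the job is handed in; nothing more can be done
None
```

I picked up the pole, put its hook down through the ring and pulled the shutter down to its stop. I then unhooked the pole upward, set it on clear table, opened the fingers slowly and handed the job in at about 23 s.

- **Shutter:** the ring stopped moving at the end of the pull while the tool went another 2.5 mm down, pressing with about 6 N. The top of the ring measured about 0.130 m, which fits a closed ring centre of 0.127 m. It read the same after unhooking and after the gripper let go.
- **Pole:** the last picture shows it standing upright on the table, with the gripper open and about 0.15 m above it. The force on the tool just before release was about 7 N, and about zero once clear.
- **Disagreement:** the ring's visible surface first measured about 0.244 m, not the 0.257 m given for a fully raised shutter. The shutter probably started slightly lowered, and the result doesn't depend on it.
- **Problems along the way:** my first two move calls were refused, probably because some keys were left out, and the arm did not move. The pole probably tipped slightly nose-up in the grip at the stop, so I pressed it level on the table before releasing.

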